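Put the slide boxes and spatula away

TASK

Put the slide kit away: stand the blue and the orange slide box upright on end, white label end up, each in the rack bay of its own colour, setting them down gently, and lay the spatula flat in the empty compartment of the tray with its blade towards the green end. Leave everything else on the bench where it is.

Things in the scene. Friction and masses are not known exactly. Their poses are not given: they have to be found in the camera images.
- box_blue: slide box, a rigid blue plastic box 110 x 56 x 26 mm (length x, width y, thickness z), about 130 g, one 22 mm long end white (the label end). Origin: centre of the 110 x 56 face that is underneath as it lies at the start; x points along its length to the white label end, z is its thickness. It lies flat on the bench at the start.
- box_blue_foot (a point): centre of the blue box's foot end face (the 56 x 26 mm end that is not white); axes as the box
- box_orange: slide box, a rigid orange plastic box 110 x 56 x 26 mm (length x, width y, thickness z), about 130 g, one 22 mm long end white (the label end). Origin: centre of the 110 x 56 face that is underneath as it lies at the start; x points along its length to the white label end, z is its thickness. It lies flat on the bench at the start.
- box_orange_foot (a point): centre of the orange box's foot end face (the 56 x 26 mm end that is not white); axes as the box
- bay_blue: blue bay of the rack: a shallow coloured tray, outside 46 (x) x 80 (y) x 18 mm, walls 4 mm, inner pocket 38 (x) x 72 (y) mm and 14 mm deep. Origin at the centre of its underside (6 mm above the bench), z up; x points along the row. The three bays stand in a row, 75 mm from centre to centre, in varying order, on a thin white base plate, so the boxes stand in them face to face like books.
- bay_blue_in (a point): centre of the blue bay's inner floor, 10 mm above the bench; axes as the bay
- bay_orange: orange bay of the rack: a shallow coloured tray, outside 46 (x) x 80 (y) x 18 mm, walls 4 mm, inner pocket 38 (x) x 72 (y) mm and 14 mm deep. Origin at the centre of its underside (6 mm above the bench), z up; x points along the row. The three bays stand in a row, 75 mm from centre to centre, in varying order, on a thin white base plate, so the boxes stand in them face to face like books.
- bay_orange_in (a point): centre of the orange bay's inner floor, 10 mm above the bench; axes as the bay
- bay_grey: grey bay of the rack: a shallow coloured tray, outside 46 (x) x 80 (y) x 18 mm, walls 4 mm, inner pocket 38 (x) x 72 (y) mm and 14 mm deep. Origin at the centre of its underside (6 mm above the bench), z up; x points along the row. The three bays stand in a row, 75 mm from centre to centre, in varying order, on a thin white base plate, so the boxes stand in them face to face like books.
- spatula: lab spatula 170 mm long lying along x on the bench: green handle 110 x 16 x 14 mm (x -85 to +25 mm), flat steel blade 52 x 24 x 3 mm (x +33 to +85 mm). Origin under the middle of its length, at the underside; x points to the blade, z up. About 70 g, balances near its origin.
- spatula_blade (a point): tip of the spatula's blade (85 mm from its origin along x, 2 mm above its underside)
- spatula_butt (a point): butt end of the spatula's handle (85 mm from its origin along -x, 7 mm above its underside)
- tray: white instrument tray 212 (x) x 132 (y) x 18 mm, fixed, floor and walls 4 mm thick, two compartments along x: the empty one inside 204 x 72 mm on the +y side, the narrower one (48 mm) with the brush on the -y side. Origin at the centre of its underside. The end at +x is green (end wall and a strip of the floor)
- tray_free (a point): centre of the floor of the tray's empty compartment, 4 mm above the bench; axes as the tray (x towards the green end)
- box_grey: grey slide box of the same size, already standing in the grey bay, top 120 mm above the bench, bystander. Origin: centre of one large face; x points up
- brush: small brush 160 mm long with wooden handle lying in the tray's narrow compartment, bystander; origin under its middle
- dish_1: lidded clear culture dish with yellow contents, diameter 92, height 16 mm, bystander; origin at the centre of its underside
- dish_2: lidded clear culture dish with red-brown contents, diameter 92, height 16 mm, bystander; origin at the centre of its underside
- bottle: amber jar, diameter 68, height 130 mm, bystander; origin at the centre of its underside
- flask: conical glass flask, diameter 72, height 104 mm, bystander; origin at the centre of its underside
- beaker: glass beaker, diameter 68, height 85 mm, bystander; origin at the centre of its underside
There are look-alikes about, which are no part of the job. Of the things that look like the spatula, take the one that is farthest from the robot's base at the start.

How it is judged:
By the outcome, as a careful person would: the job done as asked, in the order asked, and still so for the second after the job is handed in, with the robot touching nothing.
It also fails if it takes over 72 s, if anything falls off the work surface, if the arm or the gripper's body presses on something with over 40 N, if the wrist force passes 120 N, or if a joint passes its speed limit or range.

ROBOT

A 7-joint arm with a two-finger parallel gripper is mounted at the origin on the work surface. World frame = base frame: x ahead of the robot, y to its left, z up, the work surface at z = 0. Lengths are in m, angles in rad, forces in N, time in s.
With the tool pointing down it reaches from about 0.4 to 0.85 m from the base axis. Payload 10.4 kg.
Tool frame: the origin (TCP) lies between the finger pads; the fingertips stand ahead of it and the grasp point (between the pads) lies 6 mm ahead of it (finger_overhang is the z of the fingertips in the tool frame, in m); z points along the fingers, y is the direction in which the jaws open and shut (so a half turn about z gives the same grasp; the last joint's range is limited). The gripper opens to 85 mm and grips with 20 to 120 N. Pads are 22 mm wide; open, the fingers measure 114 mm over their backs; the gripper's body (76 mm by 85 mm) begins 54 mm behind the grasp point. The pads swing forward as they close: fully open they stand 13 mm farther back than shut.
Start: joints at [-1.156, 0.332, -0.065, 1.46, 0.022, 1.35, -0.088], TCP at [0.265, 0.566, 0.256] pointing down, gripper open.
Joint ranges: [-2.6, 2.6], [-0.5, 2.12], [-1.47, 1.34], [0.16, 2.42], [-1.27, 4.41], [0.06, 2.06], [-2.6, 2.6]. Speed limits (rad/s): [2.22, 2.22, 2.79, 2.79, 3.14, 3.14, 3.14].

INTERFACE

Orientations are given as a unit quaternion [x, y, z, w].
In Python, from workcell import * gives the robot as it stands.
- The arm moves only by the shell command python3 -m creep 'ROWS' [FORCE]. ROWS is JSON, a list of rows, each a list of 7 numbers: the turn, a rotation vector about the tool's x, y, z in rad, then the shift along the tool's x, y, z in mm, then the closure in counts, from 0 (fully open) to 255 (shut). In form: [[wx, wy, wz, dx, dy, dz, claw], ...]. A call has 1 to 8 rows; each row shifts and turns the commanded pose from where the row before left it, along the tool's axes as they then stand; what a row does not reach is not made up. A row lasts 1/10 s, in which the tool goes at most 50 mm and 8.59 degrees, less where a joint would pass 70% of its speed; a pose out of reach is approached as far as the arm can. A call is refused whole if a number of a shift passes 50 or a number of a turn 0.15, either way. A call with a gripper value outside its range is refused whole. The fingers move at their own pace and stop on an object; FORCE is the grip in N (left out, the last holds). Time passes only in rows, so rows that do not move let the fingers close. It gives the time, the measured TCP pose, the force and the opening at its end, in the units of the state.
- get_obs(): the state, without advancing time (a new reading comes with each control period).
- camera(name): name is "scene" or "top" or "wrist"; returns (picture, depth): 480x640x3 uint8, blue, green, red; 480x640 float32, m along the optical axis (not along the pixel's ray), 0 where there is no reading.
- camera_model(name): a dict with "camera_matrix" (3x3 intrinsics, pixels), "R" (3x3) and "t" (3): a world point X has camera coordinates R X + t; the wrist camera has in their place "mount" (4x4, takes a point from camera to tool coordinates, whose origin is the TCP and whose axes are the flange's). Camera axes: x right, y down, z forward; pixel columns grow to the right and rows downward; lengths in m; the calibration is good to about 2 mm. A picture is of the moment at which its call begins: read the wrist's pose just before it. camera_model takes no time and is no camera call.
- hand_in(): hands the job in, once; it reports no verdict.
The state is a dict: "clock": time; "joint_pos": joint angles; "joint_velocities": joint speeds; "tau": joint torques, N m; "position": TCP position; "ee_rot": TCP orientation; "ft_force": force on the tool from outside, world axes, zero at the start; "torque": the same for the moment, N m; "grip_width": opening from 0.0 (shut) to 1.0 (fully open).
Only numpy, scipy, OpenCV 4.12 (cv2) and the standard library are available. Lean on these libraries where they do the work, as an engineer would, in place of code of your own. Each camera call takes 0.05 s, during which the arm holds its last target.

## Working session

There is one attempt and no reset: what is moved stays moved. The work goes in short steps, Python scripts to look and compute and a shell command to move; the robot and the scene stay as the last step left them, time stands still between calls to the robot, and variables do not carry over. Pictures are saved under pics/ and viewed, and the job is handed in when it is done.

```bash
mkdir -p pics; ls
python3 - <<'E'
from workcell import *
import cv2
o=get_obs();print(o)
for n in ["scene","top","wrist"]:
    p,d=camera(n);cv2.imwrite(f"pics/{n}0.png",p);import numpy as np;np.save(f"pics/{n}0.npy",d)
    print(n,camera_model(n))
E
```

```text
pics
{'clock': 0.0, 'joint_pos': array([-1.15560159,  0.33284394, -0.06467962,  1.46099114,  0.02157872,
        1.34987127, -0.0885248 ]), 'joint_velocities': array([ 0.00130434,  0.00048371,  0.0003006 ,  0.0003318 , -0.00102725,
       -0.00060697,  0.00272565]), 'tau': array([ 1.33232936e-05, -6.25452518e+01,  4.90162591e-02, -3.91595900e+01,
        1.61348982e-02,  1.00282294e-02,  4.31216151e-06]), 'position': array([0.26482388, 0.56573202, 0.2555095 ]), 'ee_rot': array([ 2.17166414e-01,  9.76134337e-01, -6.97992961e-04, -1.27987944e-04]), 'ft_force': array([-0.49248195, -0.42231945,  0.53065853]), 'torque': array([0.01791887, 0.02004796, 0.01625287]), 'grip_width': 0.9975318209939847}
scene {'camera_matrix': array([[619.8145607 ,   0.        , 316.36057773],
       [  0.        , 619.8145607 , 250.49817213],
       [  0.        ,   0.        ,   1.        ]]), 'R': array([[ 0.8469436 ,  0.53137041,  0.01822155],
       [ 0.42292277, -0.6525292 , -0.62876225],
       [-0.32221556,  0.54023247, -0.77738408]]), 't': array([-0.44911782, -0.20020156,  1.47359395])}
top {'camera_ma
[... 231 characters left out ...]
   [-9.89191791e-01,  1.43929933e-02, -1.45919302e-01],
       [ 1.45914041e-01, -1.42061383e-03, -9.89296252e-01]]), 't': array([-0.01682769,  0.52783812,  0.92329983])}
wrist {'camera_matrix': array([[333.95265562,   0.        , 321.63125089],
       [  0.        , 333.95265562, 244.06094941],
       [  0.        ,   0.        ,   1.        ]]), 'mount': array([[ 4.70551660e-04, -9.59724855e-01, -2.80941242e-01,
         7.25347326e-02],
       [ 9.99999878e-01,  4.93660148e-04, -1.14839350e-05,
         2.76587796e-04],
       [ 1.49710913e-04, -2.80941202e-01,  9.59724970e-01,
        -1.16841829e-01],
       [ 0.00000000e+00,  0.00000000e+00,  0.00000000e+00,
         1.00000000e+00]])}
```

View pics/top0.png

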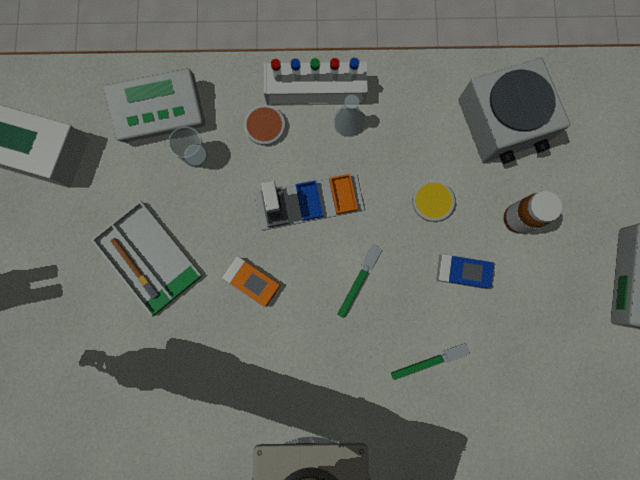

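View pics/scene0.png

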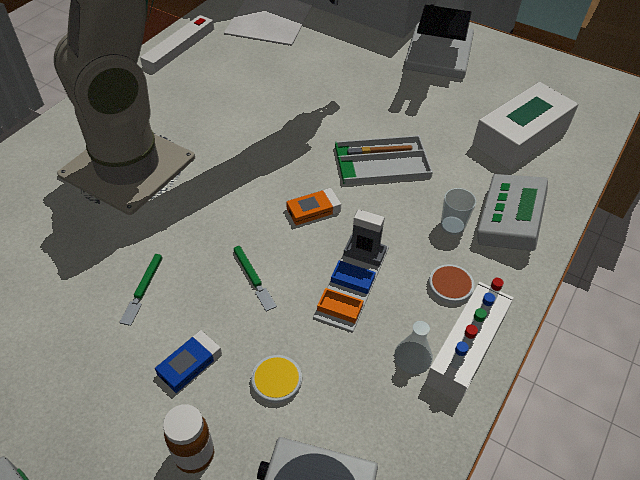

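View pics/wrist0.png

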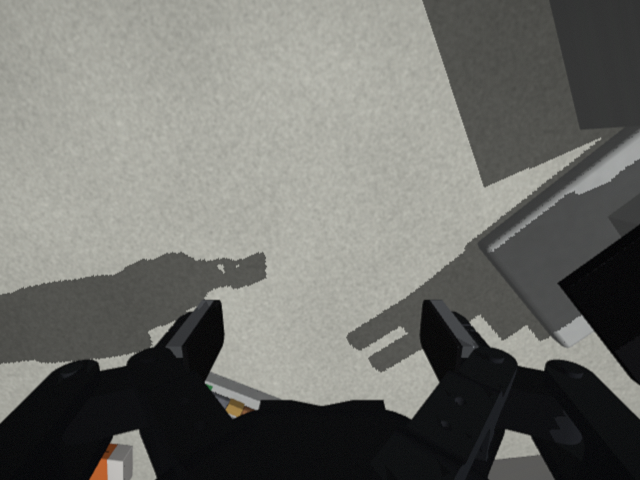

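```bash
cat > h.py <<'E'
import numpy as np,cv2
from workcell import *
from scipy.spatial.transform import Rotation as Ro
def cloud(d,m,pose=None):
    K=m["camera_matrix"];v,u=np.mgrid[0:480,0:640]
    P=np.stack([(u-K[0,2])/K[0,0]*d,(v-K[1,2])/K[1,1]*d,d],-1)
    if "R" in m: return (P-m["t"])@m["R"]
    M=m["mount"];P=P@M[:3,:3].T+M[:3,3]
    R=Ro.from_quat(pose[1]).as_matrix();return P@R.T+pose[0]
def masks(img):
    h=cv2.cvtColor(img,cv2.COLOR_BGR2HSV);H,S,V=[h[...,i].astype(int) for i in range(3)]
    return dict(blue=(H>105)&(H<130)&(S>150)&(V>60),orange=(H>5)&(H<16)&(S>190)&(V>100),
      green=(H>55)&(H<85)&(S>130)&(V>40))
def rect(P):
    (c,s,a)=cv2.minAreaRect((P[:,:2]*1000).astype(np.float32));
    return np.round(c,1),np.round(s,1),round(a,1)
E
python3 - <<'E'
from h import *
import workcell
for n in ["top","scene"]:
    img=cv2.imread(f"pics/{n}0.png");d=np.load(f"pics/{n}0.npy");W=cloud(d,camera_model(n))
    for k,m in masks(img).items():
        nc,l,st,ce=cv2.connectedComponentsWithStats((m&(d>0)).astype(np.uint8))
        for i in range(1,nc):
            if st[i,4]<60: continue
            P=W[l==i];z=np.percentile(P[:,2],[5,50,95])
            T=P[P[:,2]>z[2]-.006]
            print(n,k,ce[i].round(),st[i,4],"z",z.round(4),rect(T))
print(getattr(workcell,"finger_overhang",None), [x for x in dir(workcell) if x[0]!='_'])
E
```

```text
top blue [295.  63.] 66 z [0.1167 0.1192 0.121 ] (array([879.2,  19.6]), array([18.8, 16.3]), 0.5)
top blue [354.  62.] 68 z [0.1161 0.1188 0.1216] (array([879.5, -99.8]), array([16.3, 19.5]), 88.2)
top blue [311. 199.] 547 z [0.0062 0.0098 0.0245] (array([618.1,  -3.4]), array([79.6, 44.8]), 10.2)
top blue [471. 272.] 768 z [0.0217 0.0248 0.0276] (array([ 458.2, -341.3]), array([88.3, 55.1]), 79.9)
top orange [344. 194.] 570 z [0.0064 0.01   0.0242] (array([631.7, -76.9]), array([78.9, 45.6]), 10.2)
top orange [255. 283.] 657 z [0.0227 0.0251 0.0277] (array([440.6, 111.4]), array([87.9, 53.9]), 55.2)
top green [315.  63.] 64 z [0.116  0.1184 0.1202] (array([879.4, -19.8]), array([14.2, 19.2]), 89.2)
top green [178. 111.] 70 z [0.0493 0.0523 0.0555] (array([810.8, 274. ]), array([15.5, 19.9]), 13.6)
top green [163. 114.] 71 z [0.0492 0.0525 0.0558] (array([803.2, 306.3]), array([15.8, 18.9]), 9.9)
top green [148. 117.] 76 z [0.0494 0.0529 0.0561] (array([796.9, 338.6]), array([16.5, 20. ]), 16.5)
top green [132. 120.] 76 z [0.0493 0.0528 0.0554] (array([790.2, 371.1]), array([17.2, 2
[... 1580 characters left out ...]
169.] 212 z [0.0022 0.0061 0.0195] (array([437.8, 258. ]), array([ 4.4, 70.9]), 38.4)
scene green [526. 204.] 298 z [0.062  0.067  0.0721] (array([850.2, 334.9]), array([ 26.4, 102.9]), 11.5)
scene green [497. 217.] 60 z [0.0503 0.0541 0.0582] (array([809.8, 274. ]), array([16.1, 25.3]), 14.4)
scene green [247. 265.] 296 z [0.0105 0.0142 0.0176] (array([418.3, -92.8]), array([ 15.3, 110.5]), 60.6)
scene green [147. 275.] 350 z [0.0097 0.014  0.0172] (array([ 265.1, -221.8]), array([ 16.5, 109.9]), 17.6)
scene green [480. 313.] 88 z [0.1176 0.1206 0.1232] (array([879.9, -20.7]), array([20.3, 18.7]), 60.5)
0.025 ['MotionError', 'camera', 'camera_model', 'finger_overhang', 'get_obs', 'hand_in']
```

```bash
cat >> h.py <<'E'
AL=np.radians(35)
def Rt(hdeg,tilt): # tool x toward heading h; tilt: +ve = body leans toward +h (a=-s h - c up)
    h=np.array([np.cos(np.radians(hdeg)),np.sin(np.radians(hdeg)),0]);u=np.array([0,0,1.])
    t=np.radians(tilt);x=np.cos(t)*h-np.sin(t)*u;z=-np.sin(t)*h-np.cos(t)*u
    return np.stack([x,np.cross(z,x),z],1)
def todo(p,R,o=None):
    o=o or get_obs();C=Ro.from_quat(o["ee_rot"]).as_matrix()
    rv=Ro.from_matrix(C.T@R).as_rotvec();dp=(np.array(p)-o["position"]*1000)
    print("t",round(o["clock"],2),"pos",(o["position"]*1000).round(1),"grip",round(o["grip_width"],3),"F",o["ft_force"].round(1))
    print("turn",rv.round(3),"mag",round(np.linalg.norm(rv),3),"shift before turn",(C.T@dp).round(1),"after",(R.T@dp).round(1),"q",o["joint_pos"].round(2))
def tcp(g,R): return np.array(g)-6*R[:,2]
hB=80.1;cB=np.array([460.8,-330.3]);hO=54.8;cO=np.array([446.8,120.8]);hR=100.3
bB=np.array([618.6,-3.]);bO=np.array([632.0,-76.8])
def u2(a): a=np.radians(a);return np.array([np.cos(a),np.sin(a)])
def pick(c,h,off=25,z=28,tilt=35):
    R=Rt(h,tilt);g=np.r_[c+off*u2(h),z];return tcp(g,R),R
E
python3 - <<'E'
from h import *
d=np.load("pics/wrist0.npy");m=camera_model("wrist")
T=cloud(d,dict(camera_matrix=m["camera_matrix"],R=np.eye(3),t=np.zeros(3)))
M=m["mount"];P=T@M[:3,:3].T+M[:3,3]
for lo,hi,c in [(0,320,'L'),(320,640,'R')]:
    s=(d>0)&(np.abs(P[...,0])<.03)&(np.abs(P[...,1])<.07)&(P[...,2]<.06);s[:,:lo]=0;s[:,hi:]=0
    Q=P[s]*1000;print(c,len(Q),np.percentile(Q,[0,2,50,98,100],axis=0).round(1))
p,R=pick(cB,hB);print(p);todo(p+[0,0,150],R)
E
```

```text
L 31315 [[-12.3 -70.  -76.7]
 [ -7.4 -68.3 -74.3]
 [ 12.4 -42.5 -53.9]
 [ 21.   -2.    0.7]
 [ 22.6  -0.2  14.2]]
R 31249 [[-12.2  -0.1 -76.5]
 [ -7.3   1.6 -74.3]
 [ 12.4  42.9 -53.9]
 [ 21.   68.4   1. ]
 [ 22.6  70.   13.6]]
[ 465.68991439 -302.28205387   32.91491227]
t 0.15 pos [264.9 565.8 255.7] grip 1.003 F [0.2 0.2 1.3]
turn [ 0.397 -0.52   1.263] mag 1.422 shift before turn [-549.9 -701.    73.6] after [-630.5  347.1  530.3] q [-1.16  0.33 -0.06  1.46  0.02  1.35 -0.09]
```

```bash
python3 -m creep '[[0,0,0,-20,-18,0,0],[0,0,0,-36,-33,0,0],[0,0,0,-36,-33,0,0],[0,0,0,-36,-33,0,0],[0,0,0,-36,-33,0,0],[0,0,0,-36,-33,0,0],[0,0,0,-36,-33,0,0],[0,0,0,-36,-33,0,0]]' 40
python3 -m creep '[[0,0,0,-36,-33,0,0],[0,0,0,-36,-33,0,0],[0,0,0,-36,-33,0,0],[0,0,0,-36,-33,0,0],[0,0,0,-30,-28,0,0],[0,0,0.14,0,0,0,0],[0,0,0.14,0,0,0,0],[0,0,0.14,0,0,0,0]]'
python3 -c "
from h import *
p,R=pick(cB,hB,25,20);print(p);todo(p+[0,0,150],R);todo(p+[0,0,150],Rt(hB,0))"
```

```text
clock: 0.95
position: [0.406, 0.2232, 0.2563]
ee_rot: [0.217, 0.976, 0.0, -0.0]
ft_force: [1.2, -0.7, 0.0]
grip_width: 1.002
clock: 1.75
position: [0.4954, 0.0062, 0.2561]
ee_rot: [0.419, 0.908, -0.0, -0.0]
ft_force: [0.4, 0.1, -0.3]
grip_width: 1.002
[ 465.68991439 -302.28205387   24.91491227]
t 1.75 pos [495.4   6.2 256.1] grip 1.002 F [ 0.4  0.1 -0.3]
turn [ 0.268 -0.571  0.851] mag 1.059 shift before turn [-215.4 -222.8   81.2] after [-206.6   23.8  243.7] q [-0.54  0.03  0.45  1.82 -0.01  1.3   0.62]
t 1.75 pos [495.4   6.2 256.1] grip 1.002 F [ 0.4  0.1 -0.3]
turn [-0.    -0.     0.879] mag 0.879 shift before turn [-215.4 -222.8   81.2] after [-309.    23.8   81.2] q [-0.54  0.03  0.45  1.82 -0.01  1.3   0.62]
```

```bash
python3 -m creep '[[0,0,0.1465,0,0,0,0],[0,0,0.1465,0,0,0,0],[0,0,0.1465,0,0,0,0],[0,0,0.1465,0,0,0,0],[0,0,0.1465,0,0,0,0],[0,0,0.1465,0,0,0,0],[0,0,0,-35,4,0,0],[0,0,0,-46,4,0,0]]'
python3 -m creep '[[0,0,0,-46,4,0,0],[0,0,0,-46,4,0,0],[0,0,0,-46,4,0,0],[0,0,0,-46,4,0,0],[0,0,0,-44,0,0,0],[0,-0.12,0,0,0,0,0],[0,-0.12,0,0,0,0,0],[0,-0.12,0,0,0,0,0]]'
python3 -m creep '[[0,-0.12,0,0,0,0,0],[0,-0.13,0,0,0,0,0]]'
python3 -c "
from h import *
p,R=pick(cB,hB,25,20);print(p);todo(p+[0,0,60],R)"
```

```text
clock: 2.55
position: [0.4901, -0.0736, 0.2561]
ee_rot: [0.762, 0.648, 0.0, -0.0]
ft_force: [0.2, -0.9, -0.4]
grip_width: 0.999
clock: 3.35
position: [0.468, -0.3031, 0.2566]
ee_rot: [0.751, 0.635, -0.138, 0.118]
ft_force: [0.0, 0.0, -0.9]
grip_width: 1.005
clock: 3.55
position: [0.4685, -0.3021, 0.2569]
ee_rot: [0.728, 0.616, -0.23, 0.196]
ft_force: [-0.4, 0.3, -0.4]
grip_width: 1.0
[ 465.68991439 -302.28205387   24.91491227]
t 3.55 pos [ 468.5 -302.1  256.9] grip 1.0 F [-0.4  0.3 -0.4]
turn [0.006 0.003 0.005] mag 0.009 shift before turn [ 98.6  -3.2 140.9] after [ 98.1  -2.8 141.3] q [-0.51  0.14  0.72  1.86  0.57  1.21 -0.18]
```

Moving well. Take a wrist look here to verify, then descend.

```bash
python3 -m creep '[[0.006,0.003,0.005,24,-3,35,0],[0,0,0,25,0,35,0],[0,0,0,25,0,35,0],[0,0,0,24,0,35,0],[0,0,0,0,0,0,0]]'
python3 - <<'E'
from h import *
o=get_obs();p,d=camera("wrist");cv2.imwrite("pics/w1.png",p)
W=cloud(d,camera_model("wrist"),(o["position"],o["ee_rot"]))
m=masks(p)["blue"]&(d>0)
P=W[m];z=P[:,2];print(np.percentile(z,[5,50,95]),rect(P[np.abs(z-np.median(z))<.006]))
p,R=pick(cB,hB,25,20);todo(p,R)
E
```

```text
clock: 4.05
position: [0.4619, -0.3003, 0.0812]
ee_rot: [0.729, 0.615, -0.233, 0.189]
ft_force: [0.9, -0.2, 1.0]
grip_width: 1.002
[0.02480887 0.02546566 0.02610351] (array([ 458.2, -339. ]), array([87.8, 54.8]), 79.8)
t 4.1 pos [ 463.4 -301.2   84.3] grip 1.0 F [ 0.6 -1.1  0.9]
turn [-0.006 -0.002  0.003] mag 0.008 shift before turn [33.4  2.9 49.1] after [33.5  2.5 49. ] q [-0.43  0.42  0.68  2.01  0.48  0.85 -0.3 ]
```

View pics/w1.png

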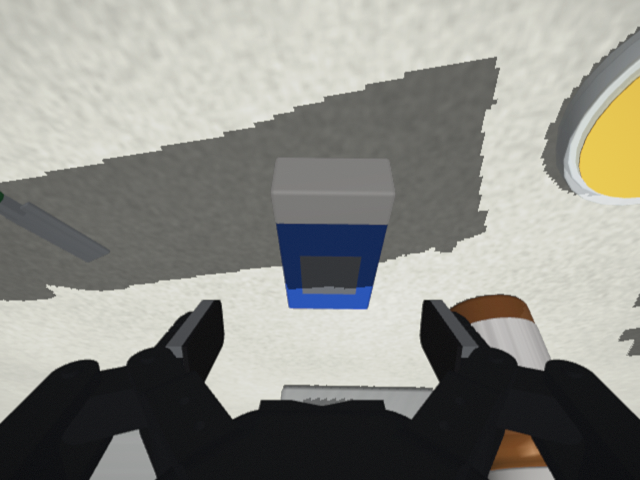

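```bash
python3 -m creep '[[-0.006,-0.002,0.003,9,1,13,0],[0,0,0,11,1,16,0],[0,0,0,9,1,13,0],[0,0,0,4,0,6,0],[0,0,0,0,0,0,0],[0,0,0,0,0,0,0]]'
python3 -c "
from h import *
p,R=pick(cB,hB,25,20);todo(p,R)"
```

```text
clock: 4.7
position: [0.4689, -0.3022, 0.0287]
ee_rot: [0.731, 0.613, -0.227, 0.195]
ft_force: [0.3, 0.4, 0.4]
grip_width: 1.003
t 4.7 pos [ 468.9 -302.2   28.7] grip 1.003 F [0.3 0.4 0.4]
turn [ 0.005 -0.002 -0.004] mag 0.007 shift before turn [ 1.7 -3.1  3.4] after [ 1.7 -3.1  3.4] q [-0.4   0.54  0.65  2.02  0.45  0.73 -0.35]
```

```bash
python3 -m creep '[[0.005,0,-0.004,2,-3,3,0],[0,0,0,0,0,0,60],[0,0,0,0,0,0,110],[0,0,0,0,0,0,140],[0,0,0,0,0,0,140],[0,0,0,0,0,0,140],[0,0,0,0,0,0,140]]' 40
python3 -c "
from h import *
p,R=pick(cB,hB,25,20);todo(p,R)"
```

```text
clock: 5.4
position: [0.4653, -0.3015, 0.0239]
ee_rot: [0.73, 0.614, -0.23, 0.192]
ft_force: [-1.4, 3.2, 6.1]
grip_width: 0.648
t 5.4 pos [ 465.3 -301.5   23.9] grip 0.648 F [-1.4  3.2  6.1]
turn [-0.001 -0.002  0.001] mag 0.003 shift before turn [-1.2  0.5 -0.4] after [-1.2  0.5 -0.4] q [-0.4   0.54  0.65  2.02  0.45  0.72 -0.35]
```

```bash
python3 -m creep '[[0,0,0,-3,0,-4,140],[0,0,0,-8,0,-12,140],[0,0,0,-17,0,-25,140],[0,0,0,-17,0,-25,140],[0,0,0,-17,0,-25,140],[0,0,0,-17,0,-25,140],[0,0,0,-10,0,-14,140],[0,0,0,0,0,0,140]]' 50
python3 - <<'E'
from h import *
def place(c,z=110,dz=0,off=25,zb=20):
    R=Rt(hR,-55);d=np.r_[u2(hR),0]
    g=np.r_[c,0]-(zb-13)*d+np.array([0,0,10+55+off+dz]);return tcp(g,R),R
p,R=place(bB,dz=100);print(p);todo(p,R);todo(p,Rt(hB,35))
p,_=cv2.imencode,0
E
```

```text
clock: 6.2
position: [0.4665, -0.3007, 0.1832]
ee_rot: [0.731, 0.614, -0.228, 0.193]
ft_force: [-0.2, -0.3, -0.8]
grip_width: 0.644
[620.73041271 -14.72290391 193.44145862]
t 6.2 pos [ 466.5 -300.7  183.2] grip 0.644 F [-0.2 -0.3 -0.8]
turn [ 0.071  1.55  -0.384] mag 1.599 shift before turn [ 247.3  102.9 -184.2] after [154.  202.9 202. ] q [-0.49  0.24  0.72  1.94  0.53  1.05 -0.23]
t 6.2 pos [ 466.5 -300.7  183.2] grip 0.644 F [-0.2 -0.3 -0.8]
turn [ 0.002 -0.003 -0.001] mag 0.004 shift before turn [ 247.3  102.9 -184.2] after [ 246.6  102.8 -185.2] q [-0.49  0.24  0.72  1.94  0.53  1.05 -0.23]
```

```bash
python3 -m creep '[[0,0.145,0,20,10,-15,140],[0,0.145,0,25,10,-15,140],[0,0.145,0,25,10,-10,140],[0,0.145,0,25,10,0,140],[0,0.145,0,25,10,0,140],[0,0.145,0,25,10,0,140]]'
python3 -c "
from h import *
todo([620.7,-14.7,193.4],Rt(hR,-55))"
```

```text
clock: 6.8
position: [0.5517, -0.1566, 0.1827]
ee_rot: [0.759, 0.638, 0.101, -0.086]
ft_force: [-0.6, 0.1, -1.6]
grip_width: 0.643
t 6.8 pos [ 551.7 -156.6  182.7] grip 0.643 F [-0.6  0.1 -1.6]
turn [ 0.205  0.685 -0.295] mag 0.774 shift before turn [149.2  43.5  29.6] after [81.8 93.2 98.1] q [-0.12  0.34  0.56  1.69 -0.46  1.26  0.42]
```

```bash
python3 -m creep '[[0.034,0.114,-0.049,0,0,0,140],[0.034,0.114,-0.049,0,0,0,140],[0.034,0.114,-0.049,0,0,0,140],[0.034,0.114,-0.049,0,0,0,140],[0.034,0.114,-0.049,0,0,0,140],[0.034,0.114,-0.049,0,0,0,140],[0,0,0,0,0,0,140]]'
python3 -c "
from h import *
todo([620.7,-14.7,193.4],Rt(hR,-55))"
```

```text
clock: 7.5
position: [0.55, -0.1586, 0.1785]
ee_rot: [0.571, 0.679, 0.293, -0.356]
ft_force: [-0.0, -0.1, -2.6]
grip_width: 0.644
t 7.5 pos [ 550.  -158.6  178.5] grip 0.644 F [-0.  -0.1 -2.6]
turn [-0.002  0.001 -0.009] mag 0.01 shift before turn [87.2 94.7 96.7] after [86.2 95.3 97.1] q [ 0.3   0.75  0.37  1.37 -0.85  1.87  0.95]
```

```bash
python3 -m creep '[[0,0,-0.009,15,15,16,140],[0,0,0,22,24,25,140],[0,0,0,22,24,25,140],[0,0,0,18,21,20,140],[0,0,0,9,11,11,140],[0,0,0,0,0,0,140],[0,0,0,0,0,0,140]]'
python3 - <<'E'
from h import *
todo([620.7,-14.7,193.4],Rt(hR,-55))
for n in ["top","scene"]:
    img,d=camera(n);cv2.imwrite(f"pics/{n}2.png",img);W=cloud(d,camera_model(n))
    m=(masks(img)["blue"]&(d>0))
    nc,l,st,ce=cv2.connectedComponentsWithStats(m.astype(np.uint8))
    for i in range(1,nc):
        if st[i,4]<60: continue
        P=W[l==i];print(n,ce[i].round(),st[i,4],np.percentile(P,[2,50,98],axis=0).round(3).tolist(),rect(P))
    w=W[(d>0)&(np.linalg.norm(W[...,:2]-bB/1000,axis=-1)<.05)&(W[...,2]>.17)&(W[...,2]<.24)];print(len(w))
E
```

```text
clock: 8.2
position: [0.6209, -0.0142, 0.1976]
ee_rot: [0.568, 0.684, 0.294, -0.35]
ft_force: [-0.4, -0.6, -1.3]
grip_width: 0.642
t 8.2 pos [620.9 -14.2 197.6] grip 0.642 F [-0.4 -0.6 -1.3]
turn [0.    0.009 0.006] mag 0.011 shift before turn [-3.7 -0.3  2. ] after [-3.7 -0.2  2. ] q [ 0.11  0.7   0.31  1.38 -0.95  1.74  0.77]
top [295.  63.] 65 [[0.87, 0.012, 0.116], [0.879, 0.02, 0.119], [0.888, 0.028, 0.121]] (array([879. ,  19.6]), array([16.6, 18.3]), 83.7)
top [354.  62.] 72 [[0.871, -0.108, 0.111], [0.878, -0.1, 0.118], [0.888, -0.092, 0.122]] (array([880.2, -99.8]), array([18.5, 16.6]), 0.4)
top [309. 206.] 411 [[0.578, -0.029, 0.006], [0.601, -0.003, 0.01], [0.65, 0.022, 0.12]] (array([617.3,  -3.8]), array([79.8, 45.2]), 9.6)
1056
scene [365. 249.] 109 [[0.631, -0.017, 0.115], [0.643, -0.013, 0.129], [0.649, 0.004, 0.155]] (array([643.5,  -8.2]), array([28.9, 15.6]), 56.1)
scene [360. 279.] 431 [[0.609, -0.027, 0.006], [0.634, 0.004, 0.013], [0.659, 0.024, 0.027]] (array([ 664.3, -124.3]), array([ 59. , 306.2]), 15.6)
scene [489. 297.] 80 [[0.871, 0.01, 0.117], [0.879, 0.019, 0.121], [0.888, 0.029, 0.124]] (array([879.7,  20.1]), array([20.1, 18.6]), 87.0)
scene [462. 347.] 106 [[0.871, -0.11, 0.109], [0.881, -0.101, 0.12], [0.889, -0.091, 0.124]] (array([880. , -99.7]), array([18.7, 19.2]), 63.9)
521
```

View pics/scene2.png

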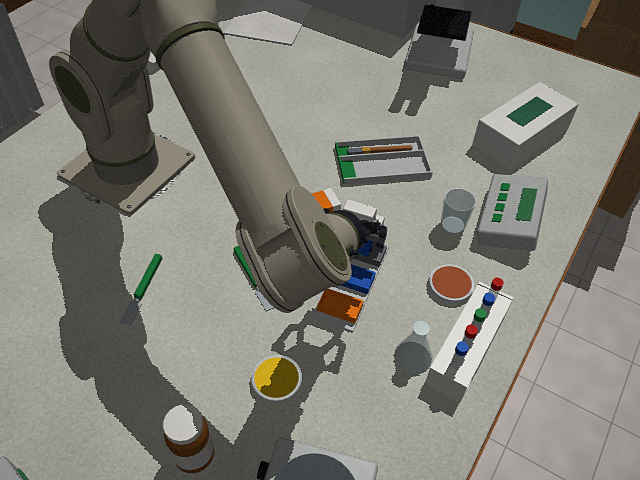

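View pics/top2.png

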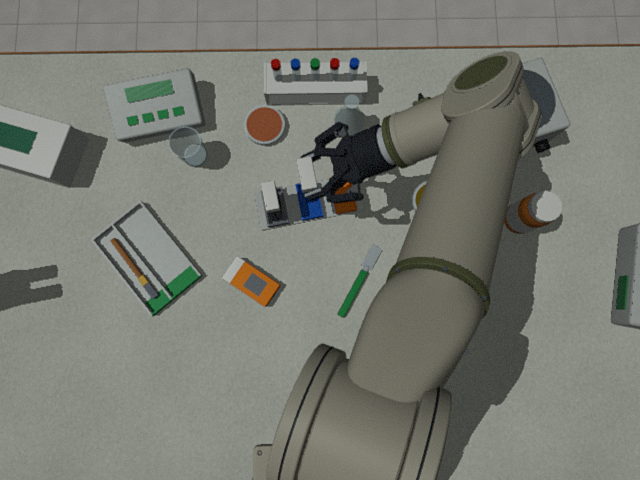

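Run:
```python
from h import *
img,d=camera("top");W=cloud(d,camera_model("top"))
h=cv2.cvtColor(img,cv2.COLOR_BGR2HSV)
s=(d>0)&(h[...,2]>140)&(h[...,1]<40)&(W[...,2]>.19)&(W[...,2]<.26)
s[:,:290]=0;s[:,330:]=0;s[:140]=0;s[200:]=0
P=W[s];print(len(P),np.percentile(P[:,2],[2,50,98]))
T=P[abs(P[:,2]-np.percentile(P[:,2],80))<.006];print(rect(T),T[:,2].mean())
for px in [(480,75),(520,90),(430,130),(480,130),(500,180),(380,150),(350,150)]: print(px,W[px[1],px[0]].round(3))
o=get_obs();print(o["position"],o["ee_rot"]);R=Ro.from_quat(o["ee_rot"]).as_matrix()
# predicted box pose in world from pick
p0=np.array([465.3,-301.5,23.9]);R0=Ro.from_quat([0.73,.614,-.23,.192]).as_matrix()
B0=Rt(hB,0)@np.diag([1,-1,-1]);c0=np.r_[cB,13]
Bt=R0.T@B0;ct=R0.T@(c0-p0);B=R@Bt;c=o["position"]*1000+R@ct
print("box axes",B.round(3),"centre",c.round(1),"top",(c+55*B[:,0]).round(1),"foot",(c-55*B[:,0]).round(1))
```

```text
447 [0.21850757 0.22095916 0.22375868]
(array([618.6,  -4.3]), array([54.9, 25.2]), 10.3) 0.22105112457022044
(480, 75) [ 0.691 -0.241  0.415]
(520, 90) [ 0.663 -0.287  0.426]
(430, 130) [ 0.636 -0.184  0.363]
(480, 130) [ 0.589 -0.212  0.479]
(500, 180) [ 0.521 -0.219  0.509]
(380, 150) [ 0.627 -0.12   0.306]
(350, 150) [ 0.646 -0.077  0.255]
[ 0.62088216 -0.01533087  0.19752229] [ 0.56836987  0.68352469  0.29483663 -0.35045835]
box axes [[-0.007 -0.984  0.178]
 [ 0.01  -0.178 -0.984]
 [ 1.    -0.005  0.011]] centre [619.6  -4.8 168.3] top [619.3  -4.3 223.3] foot [620.   -5.3 113.3]
```

```bash
python3 -m creep '[[0,0.009,0.004,-9,0,8,140],[0,0,0,-17,0,12,140],[0,0,0,-17,0,12,140],[0,0,0,-16,0,11,140],[0,0,0,-10,0,7,140],[0,0,0,-4,0,3,140],[0,0,0,0,0,0,140],[0,0,0,0,0,0,140]]'
cat > box.py <<'E'
from h import *
def boxpose(p0,q0,cc,hh,o):
    R0=Ro.from_quat(q0).as_matrix();R=Ro.from_quat(o["ee_rot"]).as_matrix()
    B0=Rt(hh,0)@np.diag([1,-1,-1]);c0=np.r_[cc,13]
    B=R@R0.T@B0;c=o["position"]*1000+R@R0.T@(c0-p0)
    return B,c,c-55*B[:,0]
E
python3 - <<'E'
from box import *
o=get_obs();B,c,f=boxpose([465.3,-301.5,23.9],[0.73,.614,-.23,.192],cB,hB,o)
print(B[:,0].round(3),B[:,2].round(3),c.round(1),f.round(1),o["ft_force"].round(2))
E
```

```text
clock: 9.15
position: [0.6216, -0.0119, 0.1083]
ee_rot: [0.567, 0.682, 0.297, -0.354]
ft_force: [0.3, 0.0, -1.0]
grip_width: 0.649
[-0.003 -0.     1.   ] [ 0.179 -0.984  0.001] [620.2  -1.1  79.2] [620.4  -1.1  24.2] [ 0.33  0.04 -1.01]
```

```bash
python3 -m creep '[[0,0,0,-4,0,1,140],[0,0,0,-3,0,1,140],[0,0,0,-2,0,1,140],[0,0,0,-1,0,1,140],[0,0,0,0,0,0,140],[0,0,0,0,0,0,140]]'
python3 - <<'E'
from box import *
o=get_obs();B,c,f=boxpose([465.3,-301.5,23.9],[0.73,.614,-.23,.192],cB,hB,o)
print(B[:,0].round(3),B[:,2].round(3),c.round(1),f.round(1),o["ft_force"].round(2))
E
```

```text
clock: 9.75
position: [0.6217, -0.0141, 0.0972]
ee_rot: [0.567, 0.682, 0.297, -0.355]
ft_force: [-0.8, 0.3, -0.2]
grip_width: 0.645
[-0.003 -0.     1.   ] [ 0.179 -0.984  0.   ] [620.3  -3.3  68.1] [620.5  -3.3  13.1] [-0.78  0.31 -0.17]
```

```bash
python3 -m creep '[[0,0,0,-0.8,0,0.6,140],[0,0,0,0,0,0,140],[0,0,0,-0.8,0,0.6,140],[0,0,0,0,0,0,140]]'
python3 -m creep '[[0,0,0,-0.8,0,0.6,140],[0,0,0,0,0,0,140],[0,0,0,0,0,0,140]]'
python3 - <<'E'
from box import *
o=get_obs();B,c,f=boxpose([465.3,-301.5,23.9],[0.73,.614,-.23,.192],cB,hB,o)
print(B[:,0].round(3),B[:,2].round(3),c.round(1),f.round(1),o["ft_force"].round(2))
E
```

```text
clock: 10.15
position: [0.6218, -0.0142, 0.0955]
ee_rot: [0.567, 0.682, 0.297, -0.355]
ft_force: [-0.3, -0.8, 1.9]
grip_width: 0.644
clock: 10.45
position: [0.6217, -0.0141, 0.0955]
ee_rot: [0.567, 0.682, 0.297, -0.355]
ft_force: [-1.5, -2.3, 8.6]
grip_width: 0.643
[-0.003 -0.001  1.   ] [ 0.179 -0.984 -0.001] [620.4  -3.3  66.3] [620.6  -3.2  11.3] [-1.49 -2.27  8.59]
```

```bash
python3 -m creep '[[0,0,0,0.5,0,-0.3,95],[0,0,0,0,0,0,85],[0,0,0,0,0,0,70],[0,0,0,0,0,0,50],[0,0,0,0,0,0,20],[0,0,0,0,0,0,20],[0,0,0,0,0,-8,20],[0,0,0,0,0,-20,20]]'
python3 -m creep '[[0,0,0,0,0,-30,20],[0,0,0,0,0,-40,0],[0,0,0,0,0,-40,0],[0,0,0,10,0,-20,0]]'
python3 - <<'E'
from h import *
o=get_obs()
img,d=camera("scene");cv2.imwrite("pics/scene3.png",img)
img,d=camera("top");W=cloud(d,camera_model("top"))
P=W[(d>0)&(np.linalg.norm(W[...,:2]-bB/1000,axis=-1)<.045)&(W[...,2]>.108)&(W[...,2]<.135)]
print(len(P),P[:,2].mean(),rect(P));cv2.imwrite("pics/top3.png",img)
p,R=pick(cO,hO,25,20);todo(p+[0,0,100],R)
E
```

```text
clock: 11.25
position: [0.6253, -0.0356, 0.1106]
ee_rot: [0.566, 0.682, 0.297, -0.356]
ft_force: [0.5, -0.9, -0.2]
grip_width: 0.918
clock: 11.65
position: [0.6434, -0.1404, 0.1943]
ee_rot: [0.569, 0.681, 0.296, -0.354]
ft_force: [0.5, -0.1, -0.3]
grip_width: 1.002
400 0.1187797489506977 (array([619.8,  -3.9]), array([57.6, 26.3]), 10.3)
t 11.75 pos [ 644.3 -139.3  196. ] grip 0.998 F [-0.3  0.8 -0.5]
turn [-0.146 -1.481  0.865] mag 1.721 shift before turn [ 121.3 -128.2  294.9] after [ 144.9 -311.3  -14.7] q [ 0.28  0.87  0.34  1.11 -0.94  1.91  0.79]
```

View pics/scene3.png

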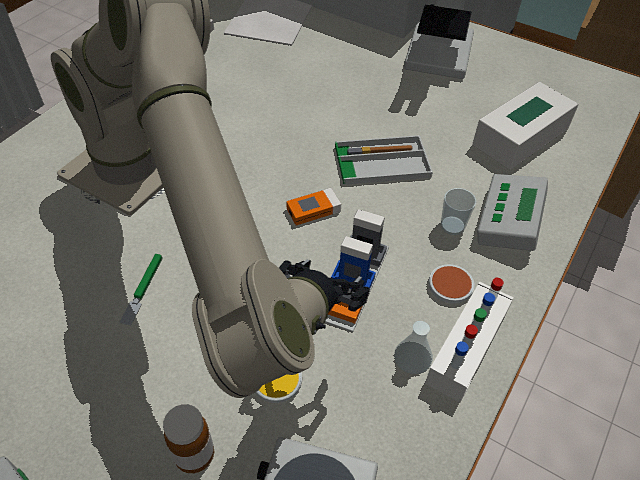

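```bash
python3 -m creep '[[0,0,0,34,0,-24,0],[0,0,0,38,0,-28,0],[0,0,0,30,20,-20,0],[0,-0.145,0,0,40,0,0],[0,-0.145,0,0,40,0,0],[0,-0.145,0,0,30,0,0],[0,-0.145,0,0,0,0,0],[0,-0.145,0,0,0,0,0]]'
python3 - <<'E'
from h import *
p,R=pick(cO,hO,25,20);todo(p+[0,0,100],R)
E
```

```text
clock: 12.55
position: [0.7724, -0.1128, 0.3167]
ee_rot: [0.635, 0.764, 0.074, -0.088]
ft_force: [0.1, 0.9, -0.2]
grip_width: 1.002
t 12.55 pos [ 772.4 -112.8  316.7] grip 1.002 F [ 0.1  0.9 -0.2]
turn [ 0.156 -0.796  0.806] mag 1.144 shift before turn [ 257.  -257.3  257.1] after [ 135.9 -400.7  139. ] q [-0.02  0.82  0.52  0.7  -0.59  1.79  0.46]
```

```bash
python3 -m creep '[[0.0195,-0.0995,0.101,5,-35,0,0],[0.0195,-0.0995,0.101,10,-40,0,0],[0.0195,-0.0995,0.101,10,-40,0,0],[0.0195,-0.0995,0.101,10,-40,0,0],[0.0195,-0.0995,0.101,10,-40,0,0],[0.0195,-0.0995,0.101,10,-40,0,0],[0.0195,-0.0995,0.101,10,-40,0,0],[0.0195,-0.0995,0.101,10,-40,0,0]]'
python3 - <<'E'
from h import *
p,R=pick(cO,hO,25,20);todo(p+[0,0,60],R)
E
```

```text
clock: 13.35
position: [0.4802, 0.0104, 0.3254]
ee_rot: [0.848, 0.437, -0.267, 0.137]
ft_force: [0.9, 0.7, -1.5]
grip_width: 1.002
t 13.35 pos [480.2  10.4 325.4] grip 1.002 F [ 0.9  0.7 -1.5]
turn [-0.004 -0.002 -0.004] mag 0.006 shift before turn [218.7 -91.3 140.8] after [219.4 -90.9 140. ] q [-1.01  0.37  0.87  1.53  0.16  1.79 -0.73]
```

```bash
python3 -m creep '[[0,0,0,28,-12,18,0],[0,0,0,36,-15,24,0],[0,0,0,36,-15,24,0],[0,0,0,36,-15,24,0],[0,0,0,36,-15,24,0],[0,0,0,30,-13,18,0],[0,0,0,17,-6,8,0],[0,0,0,0,0,0,0]]'
python3 - <<'E'
from h import *
o=get_obs();p,d=camera("wrist");cv2.imwrite("pics/w4.png",p)
W=cloud(d,camera_model("wrist"),(o["position"],o["ee_rot"]))
m=masks(p)["orange"]&(d>0)&(np.linalg.norm(W[...,:2]-cO/1000,axis=-1)<.1)
P=W[m];z=P[:,2];print(np.percentile(z,[5,50,95]),rect(P[np.abs(z-.0255)<.004]))
p,R=pick(cO,hO,25,20);todo(p,R)
E
```

```text
clock: 14.15
position: [0.4636, 0.1456, 0.0832]
ee_rot: [0.847, 0.44, -0.268, 0.136]
ft_force: [0.7, -0.9, 0.1]
grip_width: 1.002
[0.02479763 0.02544466 0.02607922] (array([440.3, 114.7]), array([85.9, 54.2]), 55.4)
t 14.2 pos [464.6 144.2  85. ] grip 1.002 F [ 0.5 -0.8  0.3]
turn [-0.004 -0.003  0.001] mag 0.005 shift before turn [33.6 -0.8 49.9] after [33.7 -1.  49.8] q [-1.06  0.68  0.7   1.66 -0.1   1.46 -0.94]
```

View pics/w4.png

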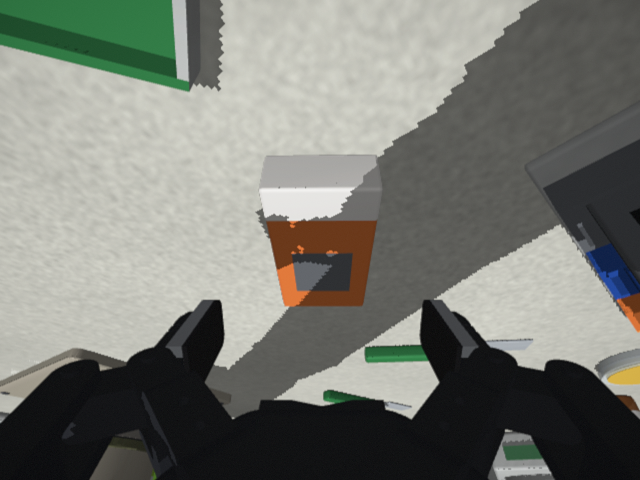

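```bash
python3 -m creep '[[-0.004,-0.003,0,9,0,13,0],[0,0,0,11,-1,16,0],[0,0,0,9,0,13,0],[0,0,0,4,0,7,0],[0,0,0,0,0,0,0],[0,0,0,0,0,0,0]]'
python3 -c "
from h import *
p,R=pick(cO,hO,25,20);todo(p,R)"
```

```text
clock: 14.8
position: [0.4644, 0.1436, 0.0272]
ee_rot: [0.848, 0.438, -0.266, 0.138]
ft_force: [-0.1, 0.5, 1.2]
grip_width: 0.999
t 14.8 pos [464.4 143.6  27.2] grip 0.999 F [-0.1  0.5  1.2]
turn [-0.    -0.002 -0.002] mag 0.003 shift before turn [ 1.  -1.2  2. ] after [ 1.  -1.2  2. ] q [-1.04  0.77  0.66  1.68 -0.14  1.37 -0.95]
```

```bash
python3 -m creep '[[0,0,0,1,-1,2,0],[0,0,0,0,0,0,60],[0,0,0,0,0,0,110],[0,0,0,0,0,0,140],[0,0,0,0,0,0,140],[0,0,0,0,0,0,140],[0,0,0,0,0,0,140]]' 40
python3 -c "
from h import *
p,R=pick(cO,hO,25,20);todo(p,R);o=get_obs();print(o['ee_rot'].tolist())"
python3 -m creep '[[0,0,0,-3,0,-4,140],[0,0,0,-8,0,-12,140],[0,0,0,-17,0,-25,140],[0,0,0,-20,0,-28,140],[0,0,0,-20,0,-28,140],[0,0,0,-20,0,-28,140],[0,0,0,-20,0,-28,140],[0,0,0,-14,0,-20,140]]' 50
```

```text
clock: 15.5
position: [0.4633, 0.1444, 0.0249]
ee_rot: [0.847, 0.438, -0.266, 0.138]
ft_force: [0.8, 2.2, 5.8]
grip_width: 0.644
t 15.5 pos [463.3 144.4  24.9] grip 0.644 F [0.8 2.2 5.8]
turn [-0.    -0.003 -0.001] mag 0.003 shift before turn [-0.3  0.1  0.2] after [-0.3  0.1  0.2] q [-1.04  0.77  0.66  1.68 -0.14  1.37 -0.95]
[0.8474191212744957, 0.438402295066637, -0.265861795763874, 0.13784689380568158]
clock: 16.3
position: [0.4625, 0.1428, 0.2391]
ee_rot: [0.848, 0.438, -0.265, 0.138]
ft_force: [-0.1, 0.3, -1.5]
grip_width: 0.648
```

```bash
cat >> h.py <<'E'
def place(c,dz=0,off=25,zb=20):
    R=Rt(hR,-55);d=np.r_[u2(hR),0]
    g=np.r_[c,0]-(zb-13)*d+np.array([0,0,10+55+off+dz]);return tcp(g,R),R
E
python3 - <<'E'
from h import *
p,R=place(bO,dz=100);print(p);todo(p,R)
C=Rt(hO,35);print((C.T@[0,-250,40]).round())
E
```

```text
[634.13041271 -88.52290391 193.44145862]
t 16.3 pos [462.5 142.8 239.1] grip 0.648 F [-0.1  0.3 -1.5]
turn [ 0.156  1.476 -0.866] mag 1.719 shift before turn [-47.2 273.8  88.7] after [-185.6  127.5 -185.4] q [-1.12  0.5   0.78  1.56  0.01  1.72 -0.93]
[-190.  144.   84.]
```

```bash
python3 -m creep '[[0,0,0,-22,16,10,140],[0,0,0,-34,26,15,140],[0,0,0,-36,27,16,140],[0,0,0,-36,27,16,140],[0,0,0,-36,27,16,140],[0,0,0,-26,21,11,140],[0.013,0.123,-0.072,0,0,0,140],[0.013,0.123,-0.072,0,0,0,140]]'
python3 -m creep '[[0.013,0.123,-0.072,0,0,0,140],[0.013,0.123,-0.072,0,0,0,140],[0.013,0.123,-0.072,0,0,0,140],[0.013,0.123,-0.072,0,0,0,140],[0.013,0.123,-0.072,0,0,0,140],[0.013,0.123,-0.072,0,0,0,140]]'
python3 - <<'E'
from h import *
p,R=place(bO,dz=100);print(p);todo(p,R)
E
```

```text
clock: 17.1
position: [0.4616, -0.1071, 0.2765]
ee_rot: [0.842, 0.509, -0.173, 0.051]
ft_force: [0.9, 0.5, -0.6]
grip_width: 0.642
clock: 17.7
position: [0.4618, -0.1068, 0.2776]
ee_rot: [0.722, 0.651, 0.115, -0.203]
ft_force: [-0.1, -0.5, -0.6]
grip_width: 0.644
[634.13041271 -88.52290391 193.44145862]
t 17.7 pos [ 461.8 -106.8  277.6] grip 0.644 F [-0.1 -0.5 -0.6]
turn [ 0.054  0.488 -0.285] mag 0.568 shift before turn [  1.7 180.9  66.2] after [-76.2 172.8  37.8] q [-0.43  0.24  0.95  1.72 -0.53  1.63  0.5 ]
```

```bash
python3 -m creep '[[0.0135,0.122,-0.071,0,0,0,140],[0.0135,0.122,-0.071,0,0,0,140],[0.0135,0.122,-0.071,0,0,0,140],[0.0135,0.122,-0.071,0,0,0,140],[0,0,0,0,32,0,140],[0,0,0,0,42,0,140],[0,0,0,-10,44,0,140],[0,0,0,-20,38,10,140]]'
python3 - <<'E'
from h import *
p,R=place(bO,dz=100);print(p);todo(p,R)
E
```

```text
clock: 18.5
position: [0.6188, -0.0879, 0.2466]
ee_rot: [0.57, 0.681, 0.293, -0.353]
ft_force: [0.4, 0.4, -0.4]
grip_width: 0.649
[634.13041271 -88.52290391 193.44145862]
t 18.5 pos [618.8 -87.9 246.6] grip 0.649 F [ 0.4  0.4 -0.4]
turn [-0.001  0.006 -0.004] mag 0.008 shift before turn [-45.3  15.1  28. ] after [-45.5  14.9  27.7] q [ 0.01  0.79  0.69  1.26 -1.11  2.    0.84]
```

```bash
python3 -m creep '[[0,0.006,-0.004,-10,8,6,140],[0,0,0,-18,6,11,140],[0,0,0,-16,1,10,140],[0,0,0,0,0,0,140],[0,0,0,0,0,0,140]]'
cat > chk.py <<'E'
from box import *
todo(*place(bO,dz=100))
o=get_obs();B,c,f=boxpose([463.3,144.4,24.9],[0.8474,.4384,-.26586,.13785],cO,hO,o)
print(B[:,0].round(3),B[:,2].round(3),c.round(1),"foot",f.round(1),o["ft_force"].round(2))
E
python3 chk.py
python3 - <<'E'
from h import *
img,d=camera("top");W=cloud(d,camera_model("top"));cv2.imwrite("pics/top5.png",img)
h=cv2.cvtColor(img,cv2.COLOR_BGR2HSV)
s=(d>0)&(h[...,2]>100)&(h[...,1]<40)&(W[...,2]>.20)&(W[...,2]<.24)&(np.linalg.norm(W[...,:2]-bO/1000,axis=-1)<.04)
P=W[s];print(len(P),np.percentile(P[:,2],[2,50,98]),rect(P))
E
```

```text
clock: 19.0
position: [0.6315, -0.0887, 0.1936]
ee_rot: [0.569, 0.68, 0.295, -0.356]
ft_force: [0.0, -0.1, -0.0]
grip_width: 0.647
t 19.0 pos [631.5 -88.7 193.6] grip 0.647 F [ 0.  -0.1 -0. ]
turn [-0.002 -0.001 -0.004] mag 0.005 shift before turn [-0.3  2.6 -0.2] after [-0.3  2.6 -0.2] q [ 0.03  0.87  0.66  1.25 -1.13  1.96  0.88]
[0.003 0.002 1.   ] [ 0.179 -0.984  0.001] [629.5 -77.  164.7] foot [629.3 -77.1 109.7] [ 0.03 -0.06 -0.02]
532 [0.20365671 0.21764732 0.22073523] (array([630.5, -79.6]), array([68.8, 32.1]), 10.5)
```

View pics/top5.png

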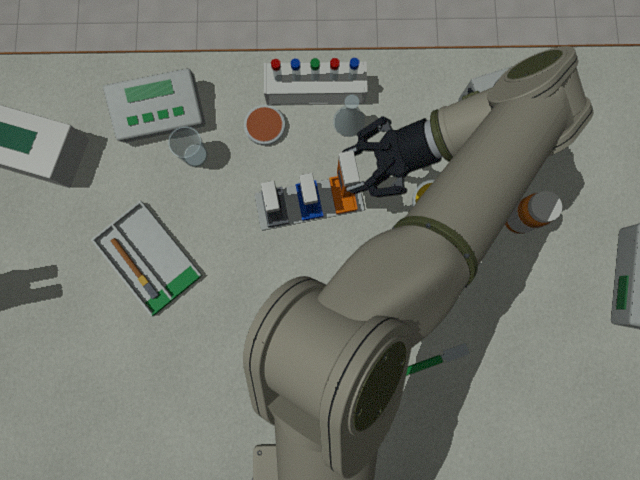

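Run:
```python
from h import *
img,d=camera("top");W=cloud(d,camera_model("top"))
for px in [(540,65),(575,110),(560,150),(500,100),(460,120),(500,180),(545,208)]: print(px,W[px[1],px[0]].round(3))
W0=cloud(np.load("pics/top0.npy"),camera_model("top"))
for px in [(520,100),(480,100),(545,208)]: print(px,W0[px[1],px[0]].round(3))
img,d=camera("scene");cv2.imwrite("pics/scene5.png",img)
```

```text
(540, 65) [ 0.703 -0.321  0.417]
(575, 110) [ 0.646 -0.37   0.402]
(560, 150) [ 0.589 -0.342  0.406]
(500, 100) [ 0.651 -0.261  0.424]
(460, 120) [ 0.658 -0.234  0.344]
(500, 180) [ 0.522 -0.221  0.505]
(545, 208) [ 0.57  -0.454  0.13 ]
(520, 100) [ 0.796 -0.432  0.112]
(480, 100) [ 0.804 -0.357  0.097]
(545, 208) [ 0.57  -0.456  0.128]
```

View pics/scene5.png

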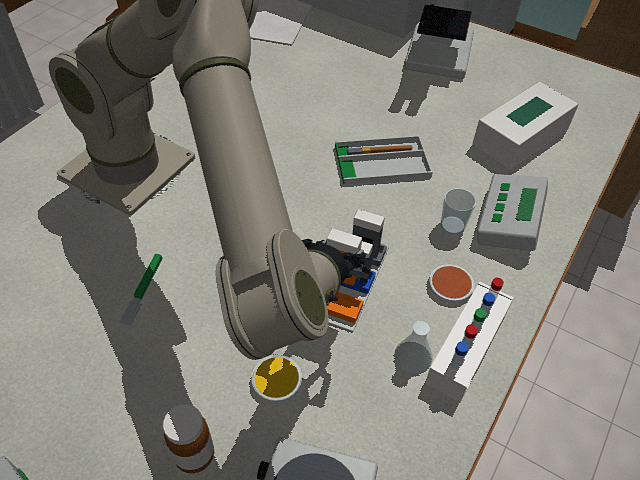

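```bash
python3 -m creep '[[0,0,-0.004,-9,2.6,6,140],[0,0,0,-17,0,12,140],[0,0,0,-17,0,12,140],[0,0,0,-14,0,10,140],[0,0,0,-9,0,6,140],[0,0,0,-4,0,3,140],[0,0,0,0,0,0,140],[0,0,0,0,0,0,140]]'
python3 chk.py
```

```text
clock: 19.95
position: [0.6347, -0.088, 0.1081]
ee_rot: [0.568, 0.681, 0.296, -0.355]
ft_force: [0.2, -0.4, -1.1]
grip_width: 0.645
t 19.95 pos [634.7 -88.  108.1] grip 0.645 F [ 0.2 -0.4 -1.1]
turn [-0.002 -0.001  0.001] mag 0.002 shift before turn [ 69.7  -0.7 -49.3] after [ 69.7  -0.7 -49.3] q [ 0.04  0.97  0.63  1.27 -1.14  1.88  0.97]
[-0.002  0.002  1.   ] [ 0.181 -0.983  0.002] [632.7 -76.3  79.2] foot [632.8 -76.4  24.2] [ 0.18 -0.43 -1.12]
```

```bash
python3 -m creep '[[0,0,0,-4,0,2.5,140],[0,0,0,-3,0,2,140],[0,0,0,-2,0,1.4,140],[0,0,0,-0.8,0,0.6,140],[0,0,0,0,0,0,140],[0,0,0,0,0,0,140]]'
python3 chk.py
```

```text
clock: 20.55
position: [0.6346, -0.0881, 0.0958]
ee_rot: [0.568, 0.681, 0.296, -0.355]
ft_force: [1.0, -0.1, -0.6]
grip_width: 0.643
t 20.55 pos [634.6 -88.1  95.8] grip 0.643 F [ 1.  -0.1 -0.6]
turn [-0.002 -0.001  0.001] mag 0.003 shift before turn [ 79.8  -0.6 -56.2] after [ 79.8  -0.5 -56.3] q [ 0.04  0.99  0.63  1.27 -1.14  1.87  0.98]
[-0.001  0.001  1.   ] [ 0.182 -0.983  0.002] [632.6 -76.4  67. ] foot [632.6 -76.5  12. ] [ 1.03 -0.11 -0.55]
```

```bash
python3 -m creep '[[0,0,0,-0.8,0,0.6,140],[0,0,0,0,0,0,140],[0,0,0,0,0,0,140]]'
python3 -m creep '[[0,0,0,-0.8,0,0.6,140],[0,0,0,0,0,0,140],[0,0,0,0,0,0,140]]'
python3 chk.py
```

```text
clock: 20.85
position: [0.6346, -0.088, 0.0949]
ee_rot: [0.568, 0.681, 0.296, -0.355]
ft_force: [0.4, 0.8, 0.5]
grip_width: 0.642
clock: 21.15
position: [0.6346, -0.088, 0.0948]
ee_rot: [0.567, 0.681, 0.296, -0.355]
ft_force: [0.1, -1.3, 6.2]
grip_width: 0.642
t 21.15 pos [634.6 -88.   94.8] grip 0.642 F [ 0.1 -1.3  6.2]
turn [-0.002 -0.002  0.002] mag 0.003 shift before turn [ 80.7  -0.6 -56.7] after [ 80.6  -0.6 -56.9] q [ 0.04  0.99  0.63  1.27 -1.14  1.87  0.99]
[-0.002  0.     1.   ] [ 0.182 -0.983  0.001] [632.6 -76.3  66. ] foot [632.7 -76.3  11. ] [ 0.08 -1.31  6.18]
```

```bash
python3 -m creep '[[0,0,0,0.5,0,-0.3,95],[0,0,0,0,0,0,85],[0,0,0,0,0,0,70],[0,0,0,0,0,0,50],[0,0,0,0,0,0,20],[0,0,0,0,0,0,20],[0,0,0,0,0,-8,20],[0,0,0,0,0,-20,20]]'
python3 -m creep '[[0,0,0,0,0,-25,20],[0,0,0,0,0,-30,0],[0,0,0,20,0,-20,0],[0,0,0,35,0,-20,0]]'
python3 - <<'E'
from h import *
o=get_obs();print(o["joint_pos"].round(2),o["position"].round(3))
img,d=camera("scene");cv2.imwrite("pics/scene6.png",img)
img,d=camera("top");W=cloud(d,camera_model("top"))
for b in (bB,bO):
    P=W[(d>0)&(np.linalg.norm(W[...,:2]-b/1000,axis=-1)<.045)&(W[...,2]>.108)&(W[...,2]<.135)]
    print(len(P),P[:,2].mean(),rect(P));cv2.imwrite("pics/top6.png",img)
E
```

```text
clock: 21.95
position: [0.6386, -0.1095, 0.1101]
ee_rot: [0.567, 0.681, 0.295, -0.356]
ft_force: [0.2, 0.6, -0.0]
grip_width: 0.922
clock: 22.35
position: [0.6463, -0.1583, 0.2085]
ee_rot: [0.569, 0.68, 0.295, -0.356]
ft_force: [0.4, 0.4, -0.4]
grip_width: 0.999
[ 0.19  0.94  0.59  1.05 -1.1   2.04  0.84] [ 0.646 -0.158  0.209]
400 0.11880916117831078 (array([619.6,  -4. ]), array([57.5, 26.3]), 10.3)
409 0.11864941906898947 (array([632. , -76.9]), array([56.8, 26.4]), 10.5)
```

View pics/top6.png

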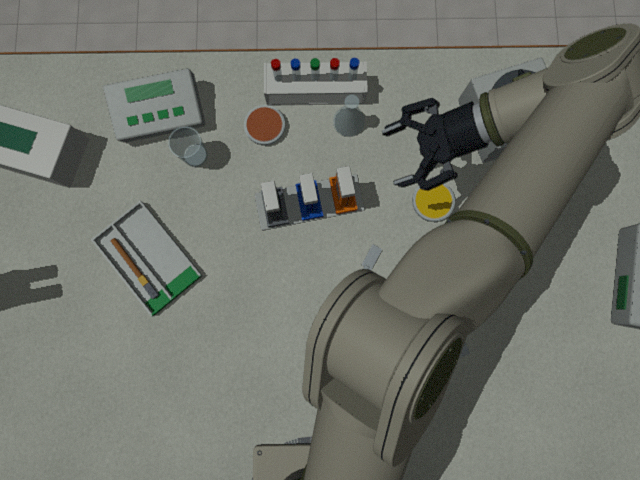

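```bash
python3 -m creep '[[0,-0.14,0,0,-20,0,0],[0,-0.14,0,0,-30,0,0],[0,-0.14,0,0,-30,0,0],[0,-0.14,0,0,-30,0,0],[0,-0.14,0,0,-30,0,0],[0,-0.14,0,0,-30,0,0],[0,-0.12,0,0,-20,0,0]]'
cat >> h.py <<'E'
def sR(h): return Rt(h,0)
hS=-29.3;oS=np.array([444.5,-107.2])
E
python3 - <<'E'
from h import *
todo(np.r_[oS-3*u2(hS),180],sR(hS+180))
for n in ["top","scene"]:
    img,d=cv2.imread(f"pics/{n}0.png"),np.load(f"pics/{n}0.npy");W=cloud(d,camera_model(n))
    t=np.radians(-140.6);ex=np.array([np.cos(t),np.sin(t)]);ey=np.array([-ex[1],ex[0]])
    q=(W[...,:2]*1000-[516.9,325])
    X=q@ex;Y=q@ey
    s=(d>0)&(abs(X)<125)&(Y<60)&(Y>-115)
    w=s&(W[...,2]>.012)&(W[...,2]<.024);P=W[w];print(n,rect(P))
    w2=w&(np.abs(Y)<25);print("end walls x",X[w2&(X>80)].mean(),X[w2&(X<-80)].mean() )
    w3=w&(np.abs(X)<80);print("side",Y[w3&(Y>25)].mean(),[ (lo,int(((Y>=lo)&(Y<lo+4)&w3).sum())) for lo in range(-100,60,4)])
E
```

```text
clock: 23.15
position: [0.464, -0.1903, 0.2109]
ee_rot: [0.641, 0.768, 0.007, -0.01]
ft_force: [-0.7, 0.3, 2.1]
grip_width: 0.998
t 23.15 pos [ 464.  -190.3  210.9] grip 0.998 F [-0.7  0.3  2.1]
turn [ 0.008 -0.023 -0.88 ] mag 0.88 shift before turn [86.4 -6.6 33. ] after [60.7 62.9 30.9] q [-0.68  0.14  1.08  1.87 -0.16  1.22  0.64]
top (array([500. , 345.5]), array([213.6, 133.7]), 39.6)
end walls x 104.55273671404969 -103.01119801369607
side 37.879216904980744 [(-100, 0), (-96, 22), (-92, 161), (-88, 12), (-84, 0), (-80, 0), (-76, 0), (-72, 5), (-68, 46), (-64, 111), (-60, 119), (-56, 68), (-52, 0), (-48, 0), (-44, 16), (-40, 159), (-36, 9), (-32, 0), (-28, 0), (-24, 0), (-20, 0), (-16, 0), (-12, 0), (-8, 0), (-4, 0), (0, 0), (4, 0), (8, 0), (12, 0), (16, 0), (20, 0), (24, 0), (28, 0), (32, 19), (36, 143), (40, 4), (44, 0), (48, 0), (52, 0), (56, 0)]
scene (array([501.3, 345. ]), array([213.8, 144.5]), 39.5)
end walls x 103.97460360406248 -103.67932192525673
side 38.554609394597044 [(-100, 3), (-96, 31), (-92, 92), (-88, 67), (-84, 3), (-80, 0), (-76, 0), (-72, 7), (-68, 33), (-64, 53), (-60, 64), (-56, 76), (-52, 28), (-48, 3), (-44, 32), (-40, 102), (-36, 59), (-32, 8), (-28, 0), (-24, 0), (-20, 0), (-16, 0), (-12, 0), (-8, 0), (-4, 0), (0, 0), (4, 0), (8, 0), (12, 0), (16, 0), (20, 1), (24, 0), (28, 0), (32, 39), (36, 122), (40, 59), (44, 6), (48, 0), (52, 0), (56, 0)]
```

```bash
python3 -m creep '[[0.008,-0.023,-0.14,0,0,0,0],[0,0,-0.148,0,0,0,0],[0,0,-0.148,0,0,0,0],[0,0,-0.148,0,0,0,0],[0,0,-0.148,0,0,0,0],[0,0,-0.148,0,0,0,0],[0,0,0,30,30,10,0],[0,0,0,20,22,10,0]]'
python3 -m creep '[[0,0,0,10,11,10,0],[0,0,0,0,0,0,0]]'
python3 - <<'E'
from h import *
o=get_obs();p,d=camera("wrist");cv2.imwrite("pics/w7.png",p)
W=cloud(d,camera_model("wrist"),(o["position"],o["ee_rot"]))
m=masks(p)["green"]&(d>0)&(np.linalg.norm(W[...,:2]-oS/1000,axis=-1)<.15)
nc,l,st,ce=cv2.connectedComponentsWithStats(m.astype(np.uint8))
for i in range(1,nc):
    if st[i,4]>150:
        P=W[l==i];z=P[:,2];print(ce[i],np.percentile(z,[5,50,95]).round(4),rect(P[z>np.percentile(z,95)-.004]))
todo(np.r_[oS-3*u2(hS),27],sR(hS+180))
E
```

```text
clock: 23.95
position: [0.446, -0.1193, 0.1913]
ee_rot: [0.253, 0.967, -0.0, -0.005]
ft_force: [0.6, 0.5, -0.4]
grip_width: 1.002
clock: 24.15
position: [0.4423, -0.1033, 0.1807]
ee_rot: [0.251, 0.968, 0.0, -0.006]
ft_force: [0.4, -0.7, 0.7]
grip_width: 0.995
[319.73116691 198.69128508] [0.012  0.0132 0.0145] (array([416.9, -91.1]), array([ 13.7, 106. ]), 60.5)
t 24.2 pos [ 442.9 -104.8  181.5] grip 1.0 F [-0.1 -0.9 -0.1]
turn [-0.003 -0.011  0.002] mag 0.011 shift before turn [ -1.2  -0.8 154.5] after [  0.5  -1.3 154.5] q [-0.75 -0.02  0.89  2.02  0.01  1.15  1.2 ]
```

View pics/w7.png

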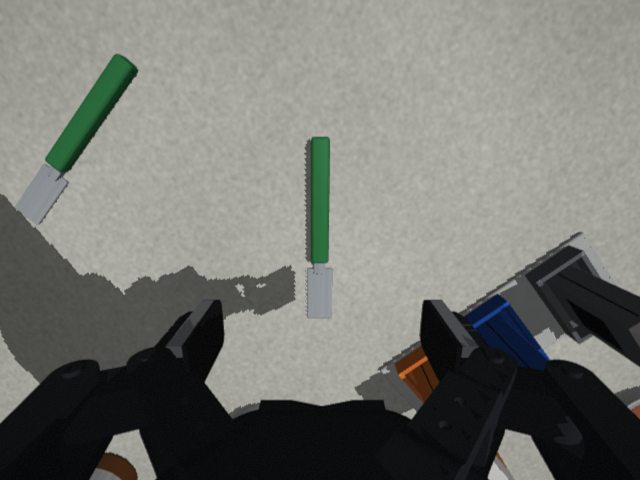

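```bash
python3 -m creep '[[-0.003,-0.011,0.002,0,-1,30,0],[0,0,0,0,0,40,0],[0,0,0,0,0,40,0],[0,0,0,0,0,25,0],[0,0,0,0,0,12,0],[0,0,0,0,0,6,0],[0,0,0,0,0,0,0],[0,0,0,0,0,0,0]]'
python3 -c "
from h import *
todo(np.r_[oS-3*u2(hS),27],sR(hS+180))"
```

```text
clock: 25.0
position: [0.4432, -0.1067, 0.0293]
ee_rot: [0.254, 0.967, -0.0, 0.001]
ft_force: [-0.6, 1.6, 0.5]
grip_width: 0.996
t 25.0 pos [ 443.2 -106.7   29.3] grip 0.996 F [-0.6  1.6  0.5]
turn [-0.     0.002 -0.002] mag 0.003 shift before turn [1.6 0.2 2.3] after [1.6 0.2 2.3] q [-0.61  0.32  0.84  2.15 -0.33  0.8   1.49]
```

```bash
python3 -m creep '[[0,0,0,1,0,1.5,60],[0,0,0,0,0,0,120],[0,0,0,0,0,0,170],[0,0,0,0,0,0,230],[0,0,0,0,0,0,230],[0,0,0,0,0,0,230],[0,0,0,0,0,0,230],[0,0,0,0,0,0,230]]' 40
python3 -c "
from h import *
todo(np.r_[oS-3*u2(hS),27],sR(hS+180));print(get_obs()['ee_rot'])"
```

```text
clock: 25.8
position: [0.4418, -0.1055, 0.0272]
ee_rot: [0.254, 0.967, -0.0, 0.0]
ft_force: [-2.1, 0.9, 6.7]
grip_width: 0.174
t 25.8 pos [ 441.8 -105.5   27.2] grip 0.174 F [-2.1  0.9  6.7]
turn [-0.     0.001 -0.001] mag 0.002 shift before turn [-0.2 -0.2  0.2] after [-0.2 -0.2  0.2] q [-0.61  0.32  0.83  2.16 -0.34  0.79  1.49]
[ 2.53557283e-01  9.67320239e-01 -2.11805707e-04  4.62505681e-04]
```

```bash
python3 -m creep '[[0,0,0,0,0,-4,230],[0,0,0,0,0,-15,230],[0,0,0,0,0,-30,230],[0,0,0,0,0,-40,230],[0,0,0,0,0,-40,230],[0,0,0,0,0,-25,230],[0,0,0,0,0,-10,230],[0,0,0,0,0,0,230]]' 50
python3 - <<'E'
from h import *
o=get_obs();p,d=camera("wrist");cv2.imwrite("pics/w8.png",p)
hT=-140.5;c=np.array([516.9,325]);todo(np.r_[c-3*u2(hT),180],sR(hT+180))
E
```

```text
clock: 26.6
position: [0.442, -0.1052, 0.1916]
ee_rot: [0.253, 0.967, 0.0, 0.001]
ft_force: [0.0, -0.0, -1.8]
grip_width: 0.171
t 26.65 pos [ 441.4 -105.1  190.5] grip 0.17 F [-1.2  1.2 -1.8]
turn [1.00e-03 0.00e+00 1.94e+00] mag 1.94 shift before turn [143.9 414.7  10.4] after [ 334.9 -283.8   10.5] q [-0.82 -0.06  0.94  2.02  0.05  1.16  1.16]
```

View pics/w8.png

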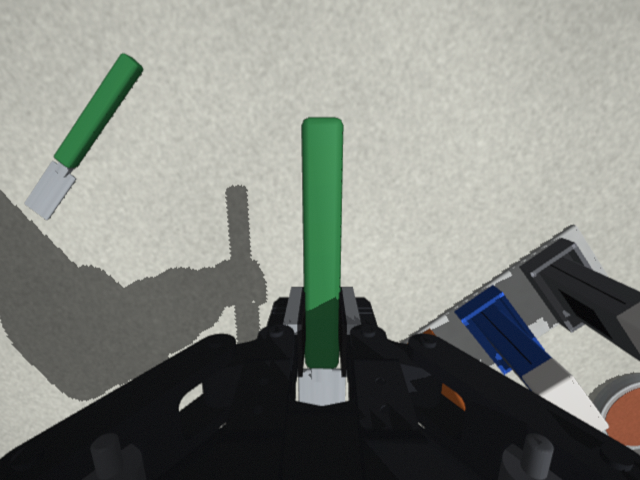

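```bash
python3 -m creep '[[0,0,0,8,22,0,230],[0,0,0,14,42,0,230],[0,0,0.14,15,44,0,230],[0,0,0.145,21,42,0,230],[0,0,0.145,27,38,0,230],[0,0,0.145,32,33,0,230],[0,0,0.145,37,28,0,230],[0,0,0.145,40,22,0,230]]'
python3 - <<'E'
from h import *
hT=-140.5;c=np.array([516.9,325]);todo(np.r_[c-3*u2(hT),180],sR(hT+180))
E
```

```text
clock: 27.45
position: [0.5018, 0.2363, 0.188]
ee_rot: [0.638, 0.77, -0.002, 0.0]
ft_force: [0.5, -0.3, -1.0]
grip_width: 0.167
t 27.45 pos [501.8 236.3 188. ] grip 0.167 F [ 0.5 -0.3 -1. ]
turn [-1.000e-03  4.000e-03  1.068e+00] mag 1.068 shift before turn [85.8 34.   7.7] after [ 71.1 -58.8   8. ] q [-1.12  0.26  0.7   1.77 -0.18  1.18 -0.18]
```

```bash
python3 -m creep '[[0,0,0.147,0,0,0,230],[0,0,0.147,0,0,0,230],[0,0,0.147,0,0,0,230],[0,0,0.147,0,0,0,230],[0,0,0.147,0,0,0,230],[0,0,0.147,0,0,0,230],[0,0,0.147,0,0,0,230],[0,0,0.04,20,-17,0,230]]'
python3 - <<'E'
from h import *
hT=-140.5;c=np.array([516.9,325]);todo(np.r_[c-3*u2(hT),100],sR(hT+180))
E
```

```text
clock: 28.25
position: [0.5059, 0.2571, 0.1885]
ee_rot: [0.942, 0.335, -0.001, 0.002]
ft_force: [1.3, -0.3, -0.8]
grip_width: 0.17
t 28.25 pos [505.9 257.1 188.5] grip 0.17 F [ 1.3 -0.3 -0.8]
turn [ 0.002  0.004 -0.006] mag 0.007 shift before turn [ 54.8 -45.9  88.2] after [ 54.7 -45.4  88.5] q [-1.26  0.34  0.87  1.74 -0.27  1.2  -1.21]
```

```bash
python3 -m creep '[[0.002,0.004,-0.006,22,-18,10,230],[0,0,0,22,-18,25,230],[0,0,0,11,-10,30,230],[0,0,0,0,0,20,230],[0,0,0,0,0,0,230],[0,0,0,0,0,0,230]]'
python3 - <<'E'
from h import *
hT=-140.5;c=np.array([516.9,325])
o=get_obs();p,d=camera("wrist");cv2.imwrite("pics/w9.png",p)
W=cloud(d,camera_model("wrist"),(o["position"],o["ee_rot"]))
ex=u2(hT);ey=np.array([-ex[1],ex[0]]);q=W[...,:2]*1000-c;X=q@ex;Y=q@ey
m=masks(p)["green"]&(d>0)&(W[...,2]>.04);P=W[m];print("spat handle",len(P),P[:,2].mean(),rect(P),"X,Y",np.percentile(X[m],[2,98]),np.percentile(Y[m],[2,98]))
w=(d>0)&(W[...,2]>.013)&(W[...,2]<.022)&(abs(X)<90);
for lo,hi in [(28,46),(-46,-30)]:
    k=w&(Y>lo)&(Y<hi);print(k.sum(),Y[k].mean() if k.any() else 0)
todo(np.r_[c-3*u2(hT),31.5],sR(hT+180))
E
```

```text
clock: 28.85
position: [0.5185, 0.3304, 0.1046]
ee_rot: [0.939, 0.343, 0.001, -0.0]
ft_force: [0.7, 0.3, -0.0]
grip_width: 0.174
spat handle 8965 0.09043319801540087 (array([538. , 349.1]), array([108.1,  18.2]), 40.8) X,Y [-83.81227209  18.64985013] [-11.8637925    2.49155428]
1569 35.94055086715081
1447 -39.47583057346972
t 28.9 pos [519.  330.8 105.7] grip 0.169 F [ 0.3 -0.6 -0.8]
turn [-0.    -0.003  0.01 ] mag 0.011 shift before turn [-2.6  3.1 74.2] after [-2.3  3.1 74.2] q [-1.23  0.53  0.77  1.69 -0.41  1.08 -1.21]
```

View pics/w9.png

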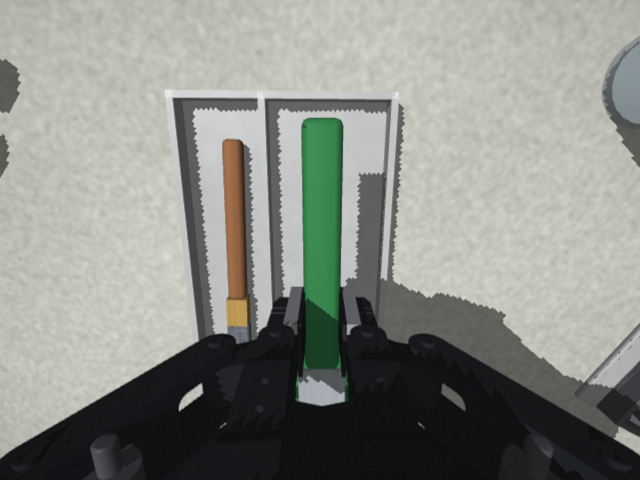

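```bash
python3 -m creep '[[0,-0.003,0.01,-2,3,15,230],[0,0,0,0,0,25,230],[0,0,0,0,0,16,230],[0,0,0,0,0,8,230],[0,0,0,0,0,4,230],[0,0,0,0,0,0,230],[0,0,0,0,0,0,230]]'
python3 - <<'E'
from h import *
hT=-140.5;c=np.array([516.9,325]);todo(np.r_[c-3*u2(hT),31.2],sR(hT+180))
E
```

```text
clock: 29.6
position: [0.5195, 0.3285, 0.0385]
ee_rot: [0.941, 0.339, 0.001, -0.001]
ft_force: [0.2, -0.2, -0.8]
grip_width: 0.166
t 29.6 pos [519.5 328.5  38.5] grip 0.166 F [ 0.2 -0.2 -0.8]
turn [-0.001 -0.002  0.001] mag 0.002 shift before turn [-1.2  1.1  7.3] after [-1.2  1.1  7.3] q [-1.18  0.62  0.71  1.73 -0.48  0.97 -1.16]
```

```bash
python3 -m creep '[[0,0,0,0,1,3,230],[0,0,0,0,0,2,230],[0,0,0,0,0,1,230],[0,0,0,0,0,0,230],[0,0,0,0,0,0.8,230],[0,0,0,0,0,0,230],[0,0,0,0,0,0,230]]'
python3 -c "
from h import *
todo([0,0,0],sR(39.5))"
```

```text
clock: 30.3
position: [0.5197, 0.3276, 0.0314]
ee_rot: [0.941, 0.339, 0.0, -0.001]
ft_force: [-1.9, -0.6, 5.8]
grip_width: 0.17
t 30.3 pos [519.7 327.6  31.4] grip 0.17 F [-1.9 -0.6  5.8]
turn [-0.001 -0.001  0.001] mag 0.002 shift before turn [-609.3  -78.6   30.9] after [-609.4  -77.8   31.4] q [-1.18  0.63  0.71  1.73 -0.49  0.96 -1.16]
```

Contact with the floor. Release narrowly and lift.

```bash
python3 -m creep '[[0,0,0,0,0,-0.4,205],[0,0,0,0,0,0,190],[0,0,0,0,0,0,175],[0,0,0,0,0,0,170],[0,0,0,0,0,0,170],[0,0,0,0,0,-6,170],[0,0,0,0,0,-15,170],[0,0,0,0,0,-30,170]]'
python3 -m creep '[[0,0,0,0,0,-45,170],[0,0,0,0,0,-45,170],[0,0,0,-30,0,-35,170],[0,0,0,-45,0,0,170],[0,0,0,-45,0,0,170],[0,0,0,-45,0,0,170],[0,0,0,-30,0,0,170],[0,0,0,0,0,0,170]]'
python3 - <<'E'
from h import *
o=get_obs();print(o["position"],o["ft_force"])
hT=-140.5;c=np.array([516.9,325]);ex=u2(hT);ey=np.array([-ex[1],ex[0]])
for n in ["top","scene"]:
    img,d=camera(n);cv2.imwrite(f"pics/{n}10.png",img);W=cloud(d,camera_model(n))
    for b in (bB,bO):
        P=W[(d>0)&(np.linalg.norm(W[...,:2]-b/1000,axis=-1)<.045)&(W[...,2]>.108)&(W[...,2]<.135)]
        print(n,len(P),P[:,2].mean() if len(P) else 0,rect(P) if len(P)>3 else 0)
    q=W[...,:2]*1000-c;X=q@ex;Y=q@ey
    m=masks(img)["green"]&(d>0)&(abs(Y)<30)&(X<60)&(X>-102)
    print("handle",m.sum(),np.percentile(X[m],[2,98]),np.percentile(Y[m],[2,98]),np.percentile(W[m][:,2],[5,50,95]),rect(W[m]))
E
```

```text
clock: 31.1
position: [0.5187, 0.3269, 0.0823]
ee_rot: [0.941, 0.339, -0.001, 0.0]
ft_force: [0.7, 0.4, 1.0]
grip_width: 0.333
clock: 31.9
position: [0.3713, 0.2044, 0.2084]
ee_rot: [0.941, 0.338, -0.0, -0.004]
ft_force: [0.2, 0.9, -0.9]
grip_width: 0.336
[0.37133763 0.2044403  0.20840895] [ 0.17664761  0.85908241 -0.9123123 ]
top 398 0.11879813125632323 (array([619.5,  -3.9]), array([56.9, 26.3]), 10.4)
top 406 0.11858175152742073 (array([632.2, -77.2]), array([56.9, 26.8]), 10.1)
handle 328 [-80.86678309  21.80657438] [-5.86015057  7.56261635] [0.01375106 0.01679809 0.02006119] (array([540.2, 342.9]), array([107. ,  14.2]), 39.4)
scene 434 0.11897342598361696 (array([620.6,  -4.3]), array([56.5, 28.8]), 10.0)
scene 479 0.1189951847097889 (array([633.3, -77.5]), array([56.9, 29.8]), 10.0)
handle 262 [-79.48759897  21.55468496] [-7.42120412 11.02823965] [0.00957157 0.01752982 0.02197749] (array([540.8, 342.5]), array([107.6,  21.8]), 39.7)
```

View pics/top10.png

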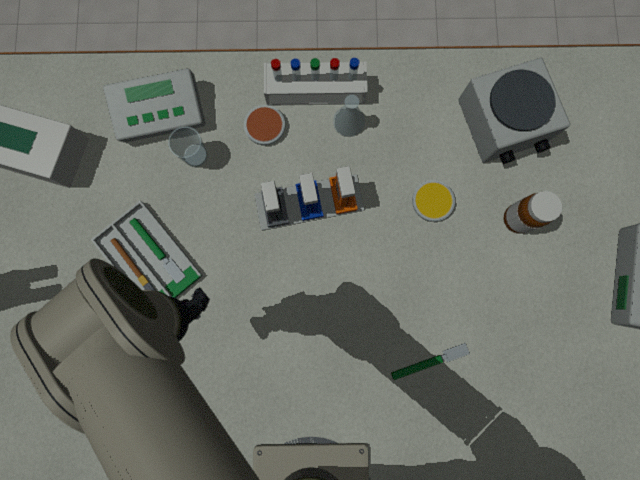

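View pics/scene10.png

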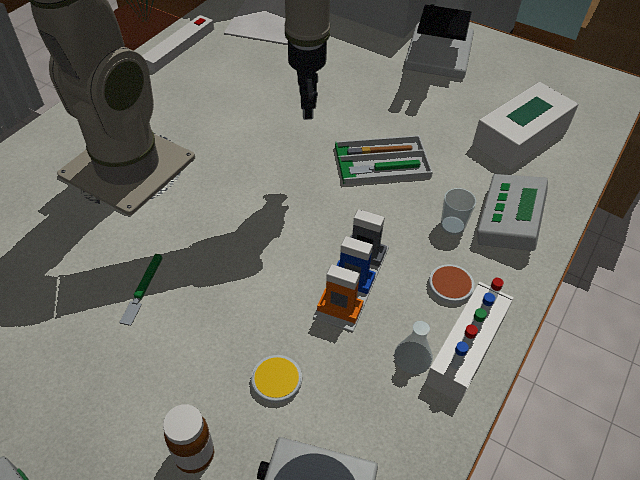

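Both boxes stand label up in their bays, and the spatula lies in the tray with its blade at the green end. The bystanders look unmoved, and the arm is clear at z = 0.21 m.

```bash
python3 -c "
from workcell import *
print(get_obs()['joint_velocities'].round(3));print(hand_in())"
```

```text
[ 0.004  0.07   0.    -0.029 -0.012 -0.008  0.01 ]
the job is handed in; nothing more can be done
None
```

I put the blue box away first, then the orange box, then the farther of the two spatulas, and handed the job in at about 32 s of the 72 s.

My last checks, from the top and scene cameras after the gripper had let go:

| Item | What the cameras showed |
|---|---|
| Blue box | Upright, white end up, top at 119 mm (120 expected), about 2 mm from its bay centre |
| Orange box | Upright, white end up, top at 119 mm, within about 1.5 mm of its bay centre |
| Spatula | Handle top at about 17 mm (18 expected), aligned with the tray to about 1°, in the empty compartment, blade at the green end |
| Everything else | Looked unmoved, including the look-alike spatula; I compared the pictures by eye and did not measure it |

- **Gentle handling:** the force readings stayed below 9 N in every set-down and grasp, and both boxes were let go only after light floor contact (6 to 9 N).
- **Gaps between measurements:** the different views agreed to within about 2–4 mm.
- **Joint range:** joint 6 came close to its limit (2.04 of 2.06 rad) as the arm backed away from the orange box, but it did not pass it in any reading.
- **At hand-in:** the arm was touching nothing, with a small leftover joint motion of 0.07 rad/s at most.

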